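Shut the toastie press and hang its keeper loop over the handles

TASK

Put the toastie press away shut: swing its upper shell down without slamming it until the two halves meet edge to edge. Then thread the steel keeper loop over the free ends of the two stacked handles, so that the loop encircles both with its whole band on the handles, and let it hang there upright. Leave the mortar, the jar and the lid organiser where they stand.

Things in the scene. Friction and masses are not known exactly. Their poses are not given: they have to be found in the camera images.
- press: Aluminium toastie press, screwed down, fixed. Origin: centre of the underside of its 150 x 150 mm foot; z up; hinge at its +x side, two black handles stand out along -x. Lower shell 120 x 120 mm, rim (where the halves meet) 70 mm up; upper shell alike, 35 mm high. Lower handle: 24 mm wide (y), x = -60 to -155 mm, z = 58 to 70 mm; when shut the upper one lies on it, to z = 82 mm.
- press_lid (a joint): Hinge angle of the upper shell, rad: 0 = shut, halves edge to edge; about 1.57 = upper shell and handle upright; at most 1.75. A stiff hinge: it stays where it is left and takes about 3 N at the handle to move.
- press_hinge (a point): Middle of the hinge axis, 70 mm up and 66 mm from the press centre at its +x side; the axis runs along the press's y.
- lid_handle_end (a point): Middle of the end face of the upper shell's handle, 221 mm from the hinge axis, moves with the upper shell; the handle's outer face (its upper face when shut) lies 6 mm from it.
- handle_mid (a point): Fixed point on the press: middle of the top face of the lower handle, where the two handles meet when shut, 47.5 mm from the handles' free ends and from the shell wall.
- keeper: Steel keeper loop, 0.2 kg, standing on the shelf: a rectangular band 52 mm wide (y), 52 mm high, 30 mm deep (x), walls 6 mm; its 40 x 40 mm opening goes right through along x. On top in the middle a grip tab 14 (x) x 26 (y) mm, z = 52 to 88 mm. Origin: centre of the underside; z up. A half turn makes no difference. It hangs by the underside of its top wall (z = 46 mm).
- keeper_opening (a point): Centre of the loop's opening, 26 mm above the keeper's origin.
- keeper_tab (a point): Point in the grip tab, 72 mm above the keeper's origin.
- mortar: White ceramic mortar with its pestle, 116 mm across, 75 mm high (pestle to 115 mm); bystander. Origin: centre of the underside.
- jar: Glass lentil jar with steel cap, 84 mm across, 142 mm high; bystander. Origin: centre of the underside.
- organiser: White plastic lid organiser, 110 x 200 x 70 mm, lids stand in it to 106 mm; bystander. Origin: centre of the underside.

How it is judged:
On the way:
1. the press is shut, its halves edge to edge (value of joint press_lid below 0.03 rad), for 0.2 s.
At the end, for the whole second after the job is handed in: Hinge below 0.03 rad; keeper loop released, at rest on the handles, upright within 0.2 rad; both handles pass through it: its opening's centre within 11 mm sideways and 14 mm below to 4 mm above the plane where they meet, its whole 30 mm band between free ends and shell (value of joint press_lid below 0.03 rad and x of keeper_opening in the frame of handle_mid between -0.034 and 0.036 m and y of keeper_opening in the frame of handle_mid between -0.011 and 0.011 m and z of keeper_opening in the frame of handle_mid between -0.014 and 0.004 m and angle between keeper's own z axis and vertical below 0.2 rad and linear speed of keeper below 0.02 m/s); the robot touches nothing.
It fails at once if the upper shell is slammed (closes faster than 2.5 rad/s) (velocity of joint press_lid below -2.5 rad/s).
It fails at once if the mortar is shifted more than 20 mm (distance of mortar from where it was at the start of the episode above 0.02 m).
It fails at once if the jar is shifted more than 20 mm (distance of jar from where it was at the start of the episode above 0.02 m).
It fails at once if the lid organiser is shifted more than 20 mm (distance of organiser from where it was at the start of the episode above 0.02 m).
It also fails if it takes over 61 s, if anything falls off the work surface, if the arm or the gripper's body presses on something with over 40 N, if the wrist force passes 120 N, or if a joint passes its speed limit or range.

ROBOT

A 6-joint arm with a two-finger parallel gripper is mounted at the origin on the work surface. World frame = base frame: x ahead of the robot, y to its left, z up, the work surface at z = 0. Lengths are in m, angles in rad, forces in N, time in s.
With the tool pointing down it reaches from about 0.325 to 0.9 m from the base axis. Payload 6.1 kg.
Tool frame: the origin (TCP) lies midway between the tips of the shut fingers; the grasp point (between the pads) lies 19 mm behind it; z points along the fingers, y is the line along which they close (so a half turn about z gives the same grasp; the last joint's range is limited). The gripper opens to 87 mm and grips with 3 to 60 N. Pads are 19 mm wide; open, the fingers measure 117 mm over their backs; the gripper's body (75 mm by 190 mm) begins 51 mm behind the grasp point.
Start: joints at [-1.471, 0.22, 1.526, -0, 1.395, -0.126], TCP at [0.14, -0.609, 0.223] pointing down, gripper open.
Joint ranges: [-2.98, 2.98], [-0.91, 2.08], [0.09, 2.57], [-1.24, 4.39], [0.2, 2.65], [-2.68, 2.68]. Speed limits (rad/s): [2.57, 2.57, 3.01, 3.14, 3.14, 3.14].

INTERFACE

Orientations are given as a rotation vector (axis times angle).
In Python, from plant import manip gives the robot as it stands.
- The arm moves only by the tool step_arm, never from a script. Its argument "moves" is text: rows parted by semicolons, each of 6 numbers parted by spaces: the shift along the tool's x, y, z in units of 40 mm (1.0 is 40 mm), then the turn, a rotation vector about the tool's x, y, z in units of 6 degrees (1.0 is 6 degrees). In form: dx dy dz ax ay az; .... A call has 1 to 20 rows; each row shifts and turns the commanded pose from where the row before left it, along the tool's axes as they then stand; what a row does not reach is not made up. A row lasts 1/12 s, in which the tool goes at most 41.7 mm and 7.16 degrees, less where a joint would pass 70% of its speed; a pose out of reach is approached as far as the arm can. A call with a number of a shift or a turn outside -1 to 1 is refused whole. A call with a gripper value outside its range is refused whole. "claw" is the opening, from -1 (shut) to 1 (fully open), set as the call begins (left out, the last holds). The fingers move at their own pace and stop on an object; the grip force is fixed at half the most. Time passes only in rows, so rows that do not move let the fingers close. It gives the time, the measured TCP pose, the force, the opening and the grip force at its end, in the units of the state.
- manip.observe(): the state, without advancing time (a new reading comes with each control period).
- manip.grab_frame(name): name is "side" or "top" or "wrist"; returns the picture (420x560x3 uint8, blue, green, red); there is no depth.
- manip.camera_model(name): a dict with "camera_matrix" (3x3 intrinsics, pixels), "k1" (the pictures are not rectified: a ray, as slopes to the right and down, at radius r is drawn at 1 + k1 r^2 times it, then the intrinsics apply), "extrinsics" (4x4, takes a point from camera to world coordinates). Camera axes: x right, y down, z forward; pixel columns grow to the right and rows downward; lengths in m; the calibration is good to about 2 mm. A picture is of the moment at which its call begins: read the wrist's pose just before it. camera_model takes no time and is no camera call; for the wrist camera it gives the pose at the moment of the call.
- manip.job_done(): hands the job in; it is judged then, once.
Trained networks look in the newest picture that a camera, given by its name, has taken for a name from the list of things; names that differ only in an ending like _2 or _b are one class to them, and where a whole thing is asked for, a point or a joint stands for the part that bears it (a point fixed in the world has none). Each returns a list of dicts, best first, with "score" (0 to 1); they miss things now and then, are a little off and sometimes report something else, mostly with a low value. They report only what shows in the picture. A call takes as long as a camera call.
- manip.spot_in(camera, name): "extent" ([left, top, right, bottom] in pixels, round what is visible of it).
- manip.place_of(camera, name): "location" ([column, row] in pixels: a listed point, or the origin of a listed thing).
The state is a dict: "t": time; "joint_pos": joint angles; "qd": joint speeds; "effort": joint torques, N m; "tool_pos": TCP position; "tcp_rot": TCP orientation; "ft_force": force on the tool from outside, world axes, zero at the start; "wrist_torque": the same for the moment, N m; "grip_width": opening from 0.0 (shut) to 1.0 (fully open); "grasp_force": force on a finger pad.
Only numpy, scipy, OpenCV 4.12 (cv2) and the standard library are available. Lean on these libraries where they do the work, as an engineer would, in place of code of your own. Each camera call takes 0.05 s, during which the arm holds its last target. There are 200 camera calls.

## Working session

There is one attempt and no reset: what is moved stays moved. The work goes in short steps, Python scripts to look and compute and a tool call to move; the robot and the scene stay as the last step left them, time stands still between calls to the robot, and variables do not carry over. Pictures are saved under pics/ and viewed, at most 13 in all, crops included, and the job is handed in when it is done.

Besides the shell and the picture viewer there is one more tool, called after "Request:" by a JSON object that holds its "op" and its "data". step_arm: Moves the arm, as the interface text tells. Shifts and turns lie within -1 to 1; 1 stands for 40 mm of shift or 6 degrees of turn. Its arguments: {"type":"object","properties":{"moves":{"type":"string"},"claw":{"type":"number"}},"required":["moves"]}

```bash
ls; mkdir -p pics; cat > h.py <<'E'
import numpy as np, cv2
from plant import manip
from scipy.spatial.transform import Rotation as R
def ray(c,px,m=None):
    m=m or manip.camera_model(c); K=np.array(m["camera_matrix"]); T=np.array(m["extrinsics"])
    d=np.array([(px[0]-K[0,2])/K[0,0],(px[1]-K[1,2])/K[1,1]]); u=d.copy()
    for _ in range(20): u=d/(1+m["k1"]*(u@u))
    v=T[:3,:3]@np.array([u[0],u[1],1]); return T[:3,3],v/np.linalg.norm(v)
def at_z(c,px,z,m=None):
    o,v=ray(c,px,m); return o+v*(z-o[2])/v[2]
def tri(a,b):
    # midpoint of two rays, and gap
    (o,v),(p,w)=a,b
    s=np.linalg.lstsq(np.c_[v,-w],p-o,rcond=None)[0]
    x,y=o+s[0]*v,p+s[1]*w
    return (x+y)/2,np.linalg.norm(x-y)
def proj(c,P,m=None):
    m=m or manip.camera_model(c); T=np.linalg.inv(np.array(m["extrinsics"])); q=T[:3,:3]@P+T[:3,3]
    u=q[:2]/q[2]; u=u*(1+m["k1"]*(u@u)); K=np.array(m["camera_matrix"]); return K[:2,:2]@u+K[:2,2]
E
python3 - <<'E'
from h import *
ims={c:manip.grab_frame(c) for c in("side","top")}
cv2.imwrite("pics/side0.png",ims["side"]);cv2.imwrite("pics/top0.png",ims["top"])
for c in ims:
    print(c,np.round(manip.camera_model(c)["extrinsics"],2).tolist())
D={}
for n in["press","press_hinge","lid_handle_end","handle_mid","keeper","keeper_opening","keeper_tab","mortar","jar","organiser"]:
    for c in ims:
        r=manip.place_of(c,n)
        print(n,c,[(np.round(x["location"],1).tolist(),round(x["score"],2)) for x in r[:2]])
        if r: D[n,c]=ray(c,r[0]["location"])
    if (n,"side") in D and (n,"top") in D: print("   ",[np.round(q,4) for q in tri(D[n,"side"],D[n,"top"])])
print(manip.observe()["t"])
E
```

```text
pics
side [[-0.7, -0.45, 0.56, -0.21], [-0.72, 0.42, -0.56, 0.87], [0.02, -0.79, -0.61, 0.92], [0.0, 0.0, 0.0, 1.0]]
top [[0.0, -0.98, 0.2, 0.39], [-1.0, -0.0, 0.01, 0.08], [-0.01, -0.2, -0.98, 1.01], [0.0, 0.0, 0.0, 1.0]]
press side [([268.3, 229.3], 0.88)]
press top [([274.5, 224.3], 0.65), ([466.4, 215.8], 0.58)]
    [array([ 0.5595,  0.0985, -0.0064]), np.float64(0.0003)]
press_hinge side [([366.5, 157.4], 0.75), ([255.6, 218.4], 0.64)]
press_hinge top [([244.4, 226.5], 0.71)]
    [array([0.4081, 0.0945, 0.3335]), np.float64(0.2041)]
lid_handle_end side [([283.8, 137.2], 0.68)]
lid_handle_end top [([303.7, 196.1], 0.63)]
    [array([0.5707, 0.0402, 0.2503]), np.float64(0.0001)]
handle_mid side [([287.8, 189.2], 0.77), ([366.3, 147.0], 0.73)]
handle_mid top [([323.5, 213.3], 0.83), ([246.6, 229.3], 0.68)]
    [array([ 0.5818, -0.0088,  0.0595]), np.float64(0.0187)]
keeper side [([364.0, 168.0], 0.82)]
keeper top [([450.3, 223.1], 0.66), ([273.6, 224.0], 0.23)]
    [array([ 0.5629, -0.3237, -0.0027]), np.float64(0.0001)]
keeper_opening side [([367.7, 160.5], 0.93), ([255.8, 221.4], 0.2)]
keeper_opening top [([457.3, 221.7], 0.67)]
    [array([ 0.5604, -0.3309,  0.0235]), np.float64(0.0039)]
keeper_tab side [([366.1, 146.4], 0.72)]
keeper_tab top [([456.0, 221.4], 0.7), ([466.2, 217.5], 0.6)]
    [array([ 0.5506, -0.2984,  0.0929]), np.float64(0.0007)]
mortar side []
mortar top [([264.3, 145.4], 0.68)]
jar side [([214.9, 317.7], 0.74), ([284.9, 157.6], 0.48)]
jar top [([141.8, 287.6], 0.63)]
    [array([0.4098, 0.4058, 0.009 ]), np.float64(0.0041)]
organiser side [([284.0, 155.0], 0.92)]
organiser top [([383.5, 144.0], 0.97), ([144.3, 287.5], 0.66)]
    [array([ 0.757 , -0.1656,  0.0214]), np.float64(0.0066)]
1.1
```

View pics/side0.png

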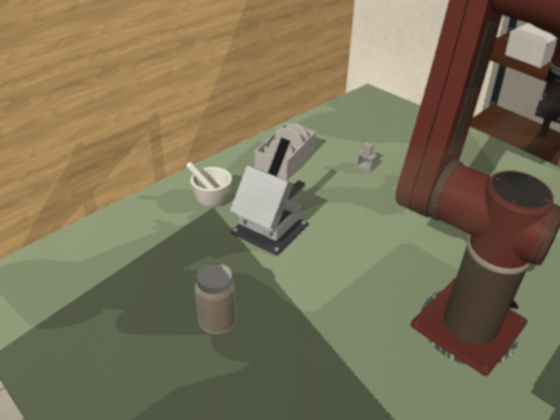

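View pics/top0.png

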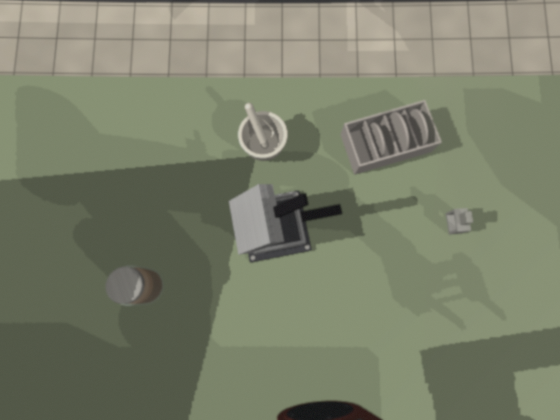

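The side view shows the press at about (268,229), its lid half open with the black handle up at (284,150), and the keeper at (367,158). The top view agrees: press (275,225), lower handle end (340,210), keeper (459,220), organiser (392,137), mortar (263,135), jar (127,286). The measured lengths, 110 mm from press to handle_mid and 219 mm from hinge to lid end, fit the specification. The lid angle comes out near 0.93 rad.

Next I'll look at the keeper with the wrist camera on the way.

```bash
cat >> h.py <<'E'
def go(P,Rt=None):
    s=manip.observe(); A=R.from_rotvec(s["tcp_rot"]); d=A.inv().apply(np.array(P)-s["tool_pos"])/0.04
    w=(A.inv()*Rt).as_rotvec(degrees=True)/6 if Rt is not None else np.zeros(3)
    print("shift",np.round(d,2),"turn",np.round(w,2)); return d,w
def down(yaw): # tool z down, tool y at yaw (rad) in world
    y=np.array([np.cos(yaw),np.sin(yaw),0]); z=np.array([0,0,-1.]); return R.from_matrix(np.c_[np.cross(y,z),y,z])
E
python3 - <<'E'
from h import *
s=manip.observe(); A=R.from_rotvec(s["tcp_rot"])
print(np.round(A.as_matrix(),3)); T=np.array(manip.camera_model("wrist")["extrinsics"])
print(np.round(A.inv().apply(T[:3,3]-s["tool_pos"]),3), np.round(A.inv().as_matrix()@T[:3,:3],2),manip.camera_model("wrist")["camera_matrix"])
go([0.50,-0.324,0.25])
for yw in (0,90,180,-90): go(s["tool_pos"],down(np.radians(yw)))
E
```

```text
[[ 0.975  0.224  0.   ]
 [ 0.224 -0.975 -0.   ]
 [-0.     0.    -1.   ]]
[ 0.074  0.001 -0.163] [[-0.   -0.96 -0.26]
 [ 1.   -0.   -0.  ]
 [ 0.   -0.26  0.96]] [[342.09516202   0.         274.62394128]
 [  0.         342.09516202 207.33227775]
 [  0.           0.           1.        ]]
shift [10.37 -4.93 -0.69] turn [0. 0. 0.]
shift [0. 0. 0.] turn [  0.     0.   -12.84]
shift [0. 0. 0.] turn [  0.     0.   -27.84]
shift [0. 0. 0.] turn [ 0.   -0.   17.16]
shift [0. 0. 0.] turn [ 0.   -0.    2.16]
```

Request:
{"op": "step_arm", "data": {"moves": "0.75 -0.31 -0.05 0 0 0;0.75 -0.31 -0.05 0 0 0;0.75 -0.31 -0.05 0 0 0;0.75 -0.31 -0.05 0 0 0;0.75 -0.31 -0.05 0 0 0;0.75 -0.31 -0.05 0 0 0;0.75 -0.31 -0.05 0 0 0;0.75 -0.31 -0.05 0 0 0;0.75 -0.31 -0.05 0 0 0;0.75 -0.31 -0.05 0 0 0;0.75 -0.31 -0.05 0 0 0;0.75 -0.31 -0.05 0 0 0;0.75 -0.31 -0.05 0 0 0;0.75 -0.31 -0.05 0 0 0;0.75 -0.31 -0.05 0 0 0;0 0 0 0 0 0;0 0 0 0 0 0"}}

```text
t: 2.52
tool_pos: [0.538, -0.3258, 0.2524]
tcp_rot: [3.121, 0.359, -0.0]
ft_force: [-0.7, -0.7, 0.1]
grip_width: 1.0
grasp_force: 0.0
```

```bash
python3 - <<'E'
from h import *
m=manip.camera_model("wrist"); im=manip.grab_frame("wrist"); cv2.imwrite("pics/w1.png",im)
for n,z in(("keeper",0),("keeper_opening",.026),("keeper_tab",.072)):
    r=manip.place_of("wrist",n); print(n,[(np.round(x["location"],1).tolist(),round(x["score"],2),np.round(at_z("wrist",x["location"],z,m),4).tolist()) for x in r[:2]])
np.save("m1.npy",m,allow_pickle=True); s=manip.observe(); print(s["t"],s["tool_pos"])
E
```

```text
keeper [([285.5, 156.9], 0.81, [0.5644, -0.3345, 0.0])]
keeper_opening [([283.3, 162.1], 0.64, [0.5609, -0.3319, 0.026])]
keeper_tab [([283.6, 165.9], 0.56, [0.5631, -0.3306, 0.072])]
2.7167 [ 0.53596753 -0.32791023  0.2524022 ]
```

View pics/w1.png

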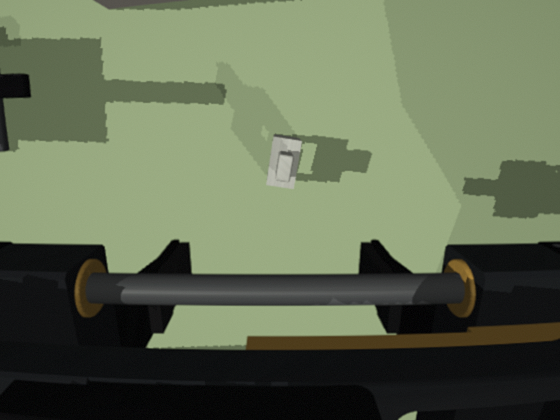

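The wrist view shows the keeper at about (285,162). Its 52 mm side runs nearly vertical in the picture, and the tab top is at (285,167). Next I'll measure its yaw and the press axis.

```bash
python3 - <<'E'
from h import *
m=np.load("m1.npy",allow_pickle=True).item(); im=cv2.imread("pics/w1.png"); g=im[120:200,255:325]
hsv=cv2.cvtColor(g,cv2.COLOR_BGR2HSV); mk=((hsv[...,1]<45)&(hsv[...,2]>120)).astype(np.uint8)
n,l,st,c=cv2.connectedComponentsWithStats(mk); k=1+np.argmax(st[1:,4]); pts=np.argwhere(l==k)[:,::-1].astype(np.float32)+[255,120]
P=np.array([at_z("wrist",p,.052,m)[:2] for p in pts],np.float32)
r=cv2.minAreaRect(P*1000); b=cv2.boxPoints(r); print(st[k],r,b.round(1).tolist())
# press axis
s=manip.observe(); hm=np.array([0.5818,-0.0088]); pr=np.array([0.5595,0.0985])
for nme,z in(("press",0),("handle_mid",.07)):
  for cam,px in((("side",[268.3,229.3]),("top",[274.5,224.3])) if nme=="press" else (("side",[287.8,189.2]),("top",[323.5,213.3]))): print(nme,cam,at_z(cam,px,z).round(4))
print(at_z("top",[340,210],.064).round(4))
big=cv2.resize(im[115:205,230:330],(800,720),interpolation=cv2.INTER_CUBIC)[:600]; cv2.imwrite("pics/w1c.png",big)
E
```

```text
[  11   16   36   53 1223] ((563.3079223632812, -330.6096496582031), (52.772151947021484, 30.89610481262207), 4.056188106536865) [[535.9000244140625, -317.1000061035156], [538.0999755859375, -347.8999938964844], [590.7000122070312, -344.20001220703125], [588.5, -313.29998779296875]]
press side [0.5544 0.1039 0.    ]
press top [0.5584 0.0982 0.    ]
handle_mid side [0.58   0.0069 0.07  ]
handle_mid top [ 0.5724 -0.0135  0.07  ]
[ 0.5813 -0.0517  0.064 ]
```

View pics/w1c.png

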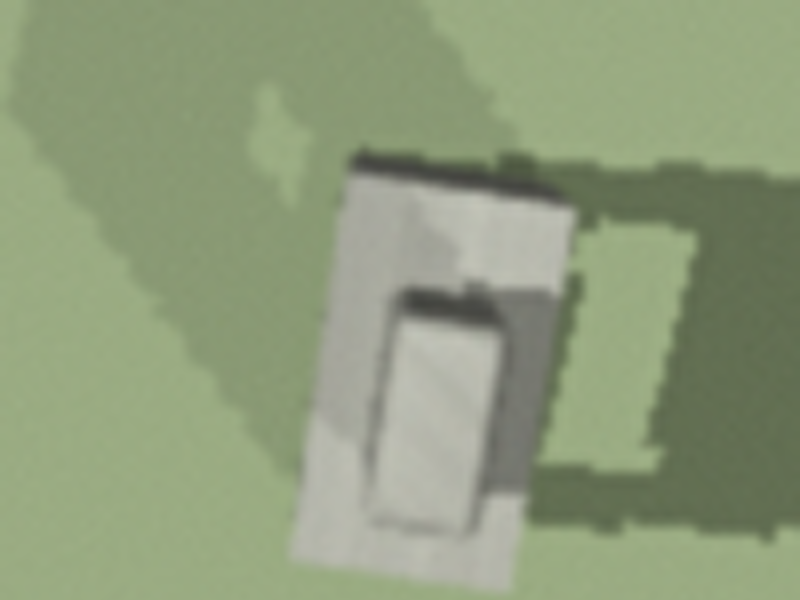

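The keeper measures 52.8 x 30.9 mm at (0.563,-0.331), with its y axis at 4° world yaw, which fits the specification. Now I'll plan the shutting arc with the fingers closed.

```bash
cat > arc.py <<'E'
from h import *
u=np.array([.16,-.987,0]); z=np.array([0,0,1.]); H=np.array([.547,.165,.07])
def tip(t,r=.195): return H+r*(u*np.cos(t)+z*np.sin(t))+.012*(-u*np.sin(t)+z*np.cos(t))-u*.015*np.sin(t)
E
python3 - <<'E'
from arc import *
go(tip(1.2)+[0,0,.06]); print(tip(1.2),tip(.93))
s=manip.observe(); A=R.from_rotvec(s["tcp_rot"])
T=[1.2,1.1,1,.9,.8,.7,.6,.5,.4,.3,.2,.1,.0]
for a,b in zip(T,T[1:]): print(b,(A.inv().apply(tip(b)-tip(a))/.04).round(2))
E
```

```text
shift [  2.94 -10.82  -1.59] turn [0. 0. 0.]
[0.55427915 0.12009672 0.25609591] [0.56218942 0.07130025 0.2334899 ]
1.1 [-0.03  0.47  0.17]
1 [-0.03  0.46  0.22]
0.9 [-0.03  0.43  0.26]
0.8 [-0.03  0.41  0.3 ]
0.7 [-0.02  0.38  0.34]
0.6 [-0.02  0.35  0.37]
0.5 [-0.02  0.31  0.4 ]
0.4 [-0.02  0.27  0.43]
0.3 [-0.01  0.23  0.45]
0.2 [-0.01  0.19  0.46]
0.1 [-0.01  0.14  0.48]
0.0 [-0.01  0.09  0.49]
```

Request:
{"op": "step_arm", "data": {"moves": "0.2 -0.6 -0.55 0 0 0;0.2 -0.6 -0.55 0 0 0;0.2 -0.6 -0.5 0 0 0;0.23 -0.9 0 0 0 0;0.23 -0.9 0 0 0 0;0.23 -0.9 0 0 0 0;0.23 -0.9 0 0 0 0;0.23 -0.9 0 0 0 0;0.23 -0.9 0 0 0 0;0.23 -0.9 0 0 0 0;0.23 -0.9 0 0 0 0;0.25 -0.9 0 0 0 0;0.25 -0.9 0 0 0 0;0.25 -0.9 0 0 0 0;0 0 0.5 0 0 0;0 0 0.5 0 0 0;0 0 0.5 0 0 0;0 0 0 0 0 0", "claw": -1}}

```text
t: 4.22
tool_pos: [0.5539, 0.1564, 0.2517]
tcp_rot: [3.121, 0.352, -0.012]
ft_force: [-0.1, -0.3, -0.5]
grip_width: 0.002
grasp_force: 0.0
```

```bash
python3 - <<'E'
from arc import *
go(tip(1.2))
cv2.imwrite("pics/s2.png",cv2.resize(manip.grab_frame("side")[90:270,180:420],(800,600)))
s=manip.observe(); print(s["tool_pos"],s["ft_force"])
r=manip.place_of("side","lid_handle_end"); print(r[:1], proj("side",H+u*.221*np.cos(.93)+z*.221*np.sin(.93)))
E
```

```text
shift [-0.19  0.89 -0.11] turn [0. 0. 0.]
[0.55486595 0.1564239  0.2540943 ] [-0.26018612  0.59467149 -0.27670869]
[{'location': [286.3, 137.4], 'score': 0.73}] [286.11088272 137.89806998]
```

View pics/s2.png

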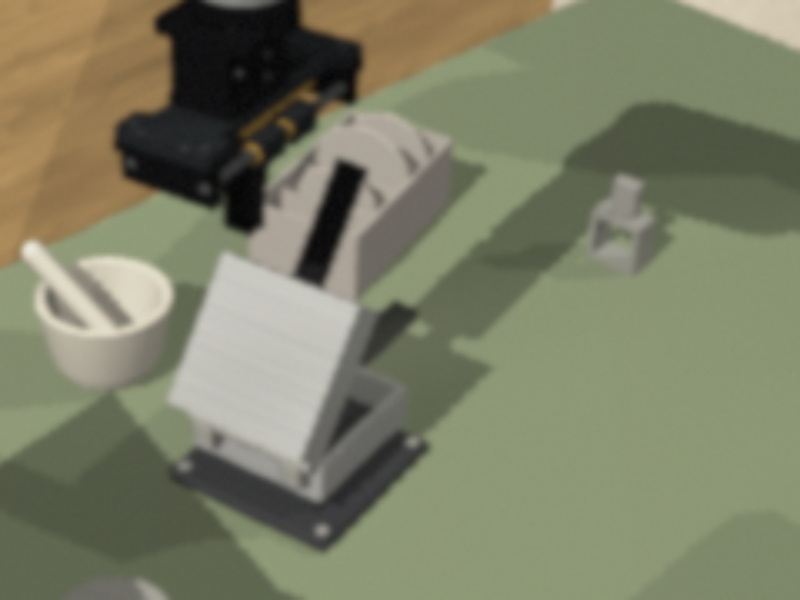

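The side crop shows the closed fingers at (240,215), behind the raised handle whose end is at (350,170). The predicted handle end matches the network within a pixel. I'll sweep down most of the way first.

Request:
{"op": "step_arm", "data": {"moves": "-0.1 0.45 -0.05 0 0 0;-0.1 0.45 -0.05 0 0 0;-0.03 0.47 0.17 0 0 0;-0.03 0.46 0.22 0 0 0;-0.03 0.22 0.13 0 0 0;0 0.21 0.13 0 0 0;-0.03 0.41 0.3 0 0 0;-0.02 0.38 0.34 0 0 0;-0.02 0.35 0.37 0 0 0;-0.02 0.31 0.4 0 0 0;-0.02 0.27 0.43 0 0 0;0 0 0 0 0 0"}}

```text
t: 5.32
tool_pos: [0.5752, -0.0024, 0.1582]
tcp_rot: [-3.121, -0.351, 0.006]
ft_force: [-0.8, 0.2, -0.6]
grip_width: 0.007
grasp_force: 0.0
```

```bash
python3 - <<'E'
from arc import *
go(tip(.4)); cv2.imwrite("pics/s3.png",cv2.resize(manip.grab_frame("side")[120:255,210:390],(800,600)))
E
```

```text
shift [-0.02 -0.02  0.03] turn [0. 0. 0.]
```

View pics/s3.png

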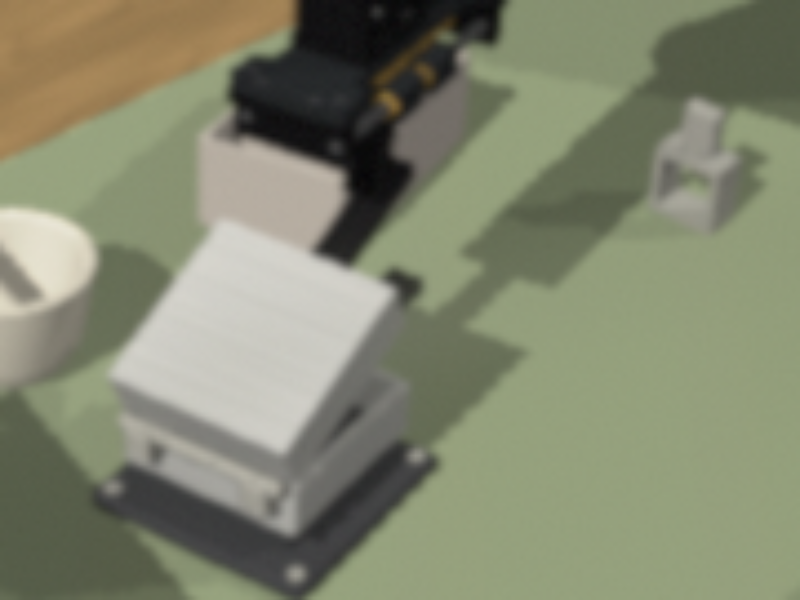

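The side crop shows the finger at (375,180) resting on the handle, with the lid now at about 0.4 rad. I'll continue down to shut.

Request:
{"op": "step_arm", "data": {"moves": "-0.01 0.23 0.45 0 0 0;-0.01 0.19 0.46 0 0 0;-0.01 0.14 0.48 0 0 0;0 0.09 0.3 0 0 0;0 0 0.2 0 0 0;0 0 0.1 0 0 0;0 0 0.05 0 0 0;0 0 0 0 0 0"}}

```text
t: 6.03
tool_pos: [0.5813, -0.0266, 0.0822]
tcp_rot: [3.121, 0.355, -0.001]
ft_force: [-8.2, -0.2, 13.1]
grip_width: 0.007
grasp_force: 6.7
```

Contact came at z = 82 mm with 13 N, so the lid is shut. I'll nudge it, then lift for a look at the handles.

Request:
{"op": "step_arm", "data": {"moves": "0 0 0.05 0 0 0;0 0 0 0 0 0;0 0 0 0 0 0;0 0 -0.7 0 0 0;0 0 -0.9 0 0 0;0 0 -0.9 0 0 0;-0.4 0 -0.9 0 0 0;-0.6 0 -0.9 0 0 0;-0.5 0 0 0 0 0;0 0 0 0 0 0;0 0 0 0 0 0;0 0 0 0 0 0"}}

```text
t: 7.03
tool_pos: [0.5237, -0.0396, 0.2479]
tcp_rot: [-3.121, -0.354, -0.0]
ft_force: [0.4, -0.1, -0.9]
grip_width: 0.008
grasp_force: 0.0
```

```bash
python3 - <<'E'
from h import *
manip.observe(); m=manip.camera_model("wrist"); im=manip.grab_frame("wrist"); cv2.imwrite("pics/w4.png",im); np.save("m4.npy",m,allow_pickle=True)
for n,z in(("handle_mid",.07),("lid_handle_end",.076),("press_hinge",.07),("press",0)):
    r=manip.place_of("wrist",n); print(n,[(np.round(x["location"],1).tolist(),round(x["score"],2),np.round(at_z("wrist",x["location"],z,m),4).tolist()) for x in r[:2]])
s=manip.observe(); print(s["t"],s["tool_pos"],s["ft_force"])
E
```

```text
handle_mid [([255.7, 134.2], 0.59, [0.5734, -0.0103, 0.07])]
lid_handle_end [([301.6, 129.1], 0.92, [0.5884, -0.0525, 0.076])]
press_hinge [([543.5, 214.4], 0.53, [0.5636, -0.3357, 0.07])]
press [([166.7, 125.5], 0.71, [0.5558, 0.0978, 0.0])]
7.2833 [ 0.52352982 -0.03972307  0.24696371] [-0.18030961 -0.61834432 -0.38521651]
```

View pics/w4.png

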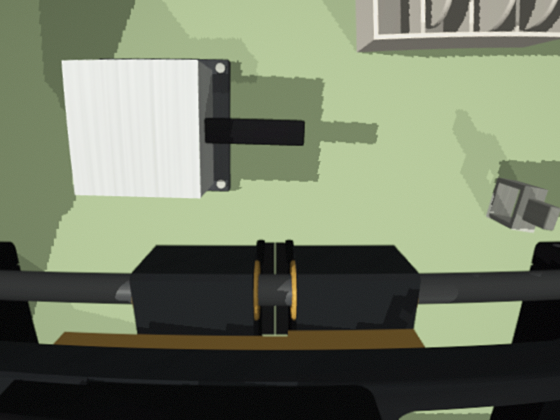

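The wrist view shows the press shut: the white shell spans (65-200, 60-195) and the stacked handle spans (205-304, 118-145). I'll fit the handle's axis and end from the dark pixels.

```bash
python3 - <<'E'
from h import *
m=np.load("m4.npy",allow_pickle=True).item(); im=cv2.imread("pics/w4.png")
v=cv2.cvtColor(im,cv2.COLOR_BGR2GRAY)[105:160,235:320]; ys,xs=np.where(v<60)
P=np.array([at_z("wrist",(x+235.,y+105.),.082,m)[:2] for x,y in zip(xs,ys)])
vx,vy,x0,y0=cv2.fitLine(P.astype(np.float32)*1000,cv2.DIST_L2,0,.01,.01).ravel(); d=np.array([vx,vy]); d*=-np.sign(vy)
c=P.mean(0); a=(P-c)@d; n=(P-c)@[-d[1],d[0]]
e=c+d*np.percentile(a,99.5); print("u",d,np.degrees(np.arctan2(d[1],d[0])),"end",e,"width",np.ptp(np.percentile(n,[1,99])))
print("mid",e-d*.0475,"press",e-d*.155,xs.min()+235,xs.max()+235,ys.min()+105,ys.max()+105)
go([0.5633,-0.3306,0.25],down(np.radians(-86)))
E
```

```text
u [ 0.19573337 -0.98065716] -78.712425 end [ 0.58569781 -0.05443304] width 0.02284532526627864
mid [ 0.57640047 -0.00785182] press [0.55535913 0.09756882] 235 304 119 145
shift [-0.66  7.31 -0.08] turn [-0.01  0.02  1.49]
```

The handle axis yaw is -78.7°, its free end is at (0.586,-0.054), and handle_mid is at (0.576,-0.008). The fitted width of 23 mm is close to the specified 24 mm. Now to the keeper.

Request:
{"op": "step_arm", "data": {"moves": "-0.08 0.9 0 0 0 0;-0.08 0.9 0 0 0 0;-0.08 0.9 0 0 0 0;-0.08 0.9 0 0 0 0;-0.08 0.9 0 0 0 0;-0.08 0.9 0 0 0 0;-0.08 0.9 0 0 0 0;-0.1 0.9 0 0 0 0;0 0.1 0 0 0 0.75;0 0 0 0 0 0.75;0 0 0.7 0 0 0;0 0 0.7 0 0 0;0 0 0.7 0 0 0;0 0 0.4 0 0 0;0 0 0 0 0 0;0 0 0 0 0 0;0 0 0 0 0 0", "claw": 0.38}}

```text
t: 8.7
tool_pos: [0.564, -0.331, 0.1492]
tcp_rot: [3.139, 0.108, 0.002]
ft_force: [0.3, 0.4, 0.7]
grip_width: 0.691
grasp_force: 0.0
```

```bash
python3 - <<'E'
from h import *
go([0.5633,-0.3306,0.057],down(np.radians(-86))); m=manip.camera_model("wrist"); im=manip.grab_frame("wrist"); cv2.imwrite("pics/w5.png",im)
r=manip.place_of("wrist","keeper_tab"); print([(x["location"],x["score"],at_z("wrist",x["location"],.072,m)) for x in r[:2]])
E
```

```text
shift [-0.02 -0.01  2.31] turn [ 0.01 -0.01 -0.01]
[([271.3, 222.0], 0.98, array([ 0.56124866, -0.32975267,  0.072     ]))]
```

View pics/w5.png

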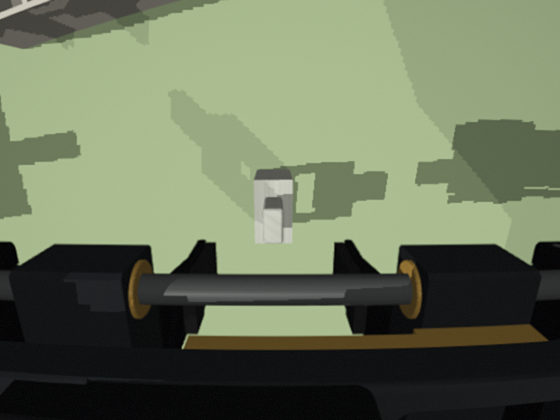

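The wrist view shows the keeper square to the gripper, its tab at (272,222) centred between the fingers. I'll descend and grip.

Request:
{"op": "step_arm", "data": {"moves": "-0.02 0 0.6 0 0 0;0 0 0.6 0 0 0;0 0 0.6 0 0 0;0 0 0.4 0 0 0;0 0 0.1 0 0 0;0 0 0 0 0 0;0 0 0 0 0 0"}}

```text
t: 9.38
tool_pos: [0.5634, -0.3313, 0.0578]
tcp_rot: [3.138, 0.108, 0.003]
ft_force: [-0.3, 0.6, 0.6]
grip_width: 0.69
grasp_force: 0.0
```

Request:
{"op": "step_arm", "data": {"moves": "0 0 0 0 0 0;0 0 0 0 0 0;0 0 0 0 0 0;0 0 0 0 0 0;0 0 0 0 0 0;0 0 0 0 0 0;0 0 0 0 0 0;0 0 0 0 0 0", "claw": -1}}

```text
t: 10.05
tool_pos: [0.5624, -0.3305, 0.056]
tcp_rot: [-3.14, -0.108, 0.0]
ft_force: [-0.8, 0.4, -0.1]
grip_width: 0.172
grasp_force: 0.1
```

Request:
{"op": "step_arm", "data": {"moves": "0 0 0 0 0 0;0 0 0 0 0 0;0 0 0 0 0 0;0 0 -0.3 0 0 0;0 0 -0.5 0 0 0;0 0 -0.6 0 0 0;0 0 0 0 0 0"}}

```text
t: 10.63
tool_pos: [0.5652, -0.3326, 0.1183]
tcp_rot: [3.134, 0.108, 0.011]
ft_force: [1.6, -1.0, -0.1]
grip_width: 0.159
grasp_force: 30.0
```

```bash
python3 - <<'E'
from h import *
s=manip.observe(); print(s["grip_width"],s["grasp_force"],s["ft_force"],s["tool_pos"])
e=np.array([.5857,-.0544]); u=np.array([.1957,-.9807]); 
go([*(e+u*.065),.101],down(np.radians(-78.7)))
E
```

```text
0.15853335297002483 29.959156351396814 [ 1.58367046 -0.9840121  -0.08861708] [ 0.56517877 -0.33260211  0.11830124]
shift [ 1.19 -5.29  0.41] turn [ 0.06 -0.06 -1.23]
```

Request:
{"op": "step_arm", "data": {"moves": "0.17 -0.75 0 0 0 0;0.17 -0.75 0 0 0 0;0.17 -0.75 0 0 0 0;0.17 -0.75 0 0 0 0;0.17 -0.75 0 0 0 0;0.17 -0.75 0 0 0 0;0.17 -0.75 0 0 0 0;0 0 0.2 0 0 -0.6;0 0 0.2 0 0 -0.6;0 0 0 0 0 0;0 0 0 0 0 0;0 0 0 0 0 0"}}

```text
t: 11.63
tool_pos: [0.5955, -0.1181, 0.0963]
tcp_rot: [3.127, 0.301, 0.0]
ft_force: [0.1, 0.0, -1.4]
grip_width: 0.157
grasp_force: 30.0
```

```bash
python3 - <<'E'
from h import *
e=np.array([.5857,-.0544]); u=np.array([.1957,-.9807]); yw=down(np.radians(-78.7))
go([*(e+u*.065),.101],yw); go([*(e-u*.039),.101],yw)
s=manip.observe(); print(s["tool_pos"])
m=manip.camera_model("wrist"); im=manip.grab_frame("wrist"); o=im.copy()
for n,z in(("keeper_tab",.116),("lid_handle_end",.076),("keeper_opening",.07)):
    r=manip.place_of("wrist",n); print(n,[(x["location"],x["score"],at_z("wrist",x["location"],z,m)) for x in r[:2]])
for t in np.arange(0,.1,.02): cv2.circle(o,tuple(int(q) for q in proj("wrist",np.array([*(e-u*t),.082]),m)),2,(0,0,255),-1)
cv2.imwrite("pics/w6.png",o)
E
```

```text
shift [ 0.07  0.01 -0.12] turn [ 0.   -0.   -0.05]
shift [ 0.06 -2.59 -0.12] turn [ 0.   -0.   -0.05]
[ 0.595491   -0.11812834  0.09627317]
keeper_tab [([274.1, 272.6], 0.67, array([ 0.5993524, -0.1183878,  0.116    ]))]
lid_handle_end [([160.4, 241.1], 0.74, array([ 0.58678589, -0.05388811,  0.076     ]))]
keeper_opening [([274.9, 240.9], 0.71, array([ 0.59745327, -0.11915649,  0.07      ]))]
```

View pics/w6.png

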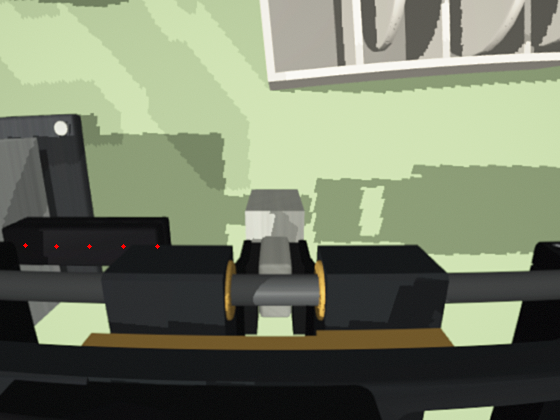

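The wrist view shows the keeper at (275,215) in the grip, and the predicted handle centreline (red, row 246) lies on the handle. Lateral error is about 2 mm, within the 8 mm clearance. I'll insert partway.

Request:
{"op": "step_arm", "data": {"moves": "0.03 0 -0.12 0 0 0;0 -0.3 0 0 0 0;0 -0.3 0 0 0 0;0 -0.3 0 0 0 0;0 -0.3 0 0 0 0;0 -0.3 0 0 0 0;0 0 0 0 0 0;0 0 0 0 0 0"}}

```text
t: 12.5
tool_pos: [0.5848, -0.0575, 0.1008]
tcp_rot: [3.126, 0.308, -0.0]
ft_force: [0.1, -0.6, -1.3]
grip_width: 0.156
grasp_force: 30.0
```

```bash
python3 - <<'E'
from h import *
e=np.array([.5857,-.0544]); u=np.array([.1957,-.9807])
go([*(e-u*.039),.101],down(np.radians(-78.7)))
cv2.imwrite("pics/s7.png",cv2.resize(manip.grab_frame("side")[120:255,210:390],(800,600),interpolation=cv2.INTER_CUBIC))
E
```

```text
shift [ 0.04 -1.05 -0.01] turn [ 0.    0.   -0.01]
```

View pics/s7.png

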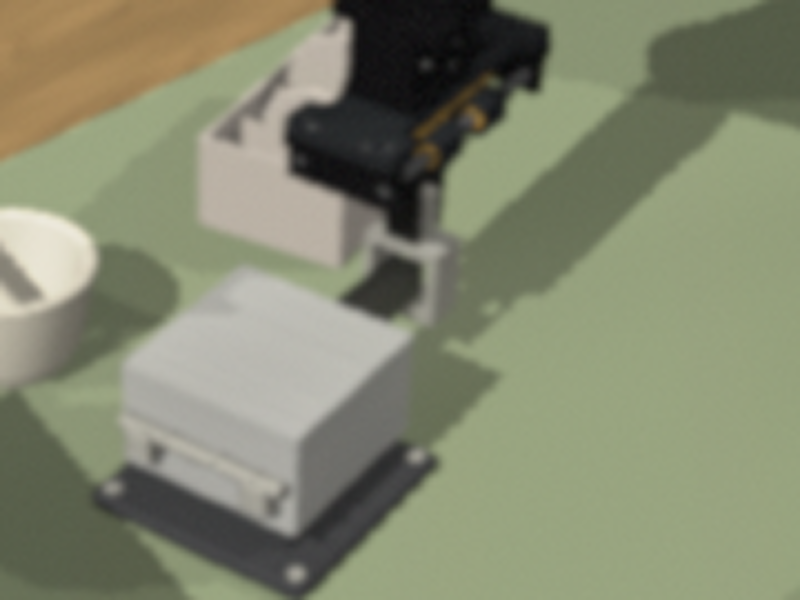

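The side crop shows the press shut and the loop at (415,275) over the handle end, with no contact force. I'll finish the insertion and lower it.

Request:
{"op": "step_arm", "data": {"moves": "0 -0.35 0 0 0 0;0 -0.35 0 0 0 0;0 -0.35 0 0 0 0;0 0 0 0 0 0;0 0 0.1 0 0 0;0 0 0.08 0 0 0;0 0 0 0 0 0;0 0 0 0 0 0"}}

```text
t: 13.22
tool_pos: [0.5766, -0.0178, 0.0931]
tcp_rot: [-3.127, -0.304, 0.001]
ft_force: [0.5, -0.3, -0.6]
grip_width: 0.159
grasp_force: 30.0
```

Request:
{"op": "step_arm", "data": {"moves": "0 0 0.04 0 0 0;0 0 0 0 0 0;0 0 0 0 0 0"}}

```text
t: 13.47
tool_pos: [0.577, -0.0178, 0.092]
tcp_rot: [3.127, 0.304, 0.0]
ft_force: [-1.2, -0.8, -1.4]
grip_width: 0.156
grasp_force: 30.0
```

Request:
{"op": "step_arm", "data": {"moves": "0 0 0.04 0 0 0;0 0 0.03 0 0 0;0 0 0 0 0 0;0 0 0 0 0 0"}}

```text
t: 13.8
tool_pos: [0.5773, -0.0177, 0.0916]
tcp_rot: [3.126, 0.305, 0.001]
ft_force: [-6.2, 1.9, 13.5]
grip_width: 0.158
grasp_force: 30.0
```

It is seated with 13 N. I'll ease off, release to a 40 mm opening and lift straight up.

Request:
{"op": "step_arm", "data": {"moves": "0 0 -0.04 0 0 0;0 0 0 0 0 0"}}

```text
t: 13.97
tool_pos: [0.5776, -0.0176, 0.0917]
tcp_rot: [3.126, 0.305, 0.003]
ft_force: [-2.2, 0.2, 6.9]
grip_width: 0.16
grasp_force: 30.0
```

Request:
{"op": "step_arm", "data": {"moves": "0 0 0 0 0 0;0 0 0 0 0 0;0 0 0 0 0 0;0 0 0 0 0 0;0 0 0 0 0 0;0 0 -0.2 0 0 0;0 0 -0.4 0 0 0;0 0 -0.6 0 0 0;0 0 -0.8 0 0 0;0 0 -0.8 0 0 0;-0.5 0 -0.8 0 0 0;-0.5 0 -0.5 0 0 0;0 0 0 0 0 0;0 0 0 0 0 0;0 0 0 0 0 0", "claw": -0.08}}

```text
t: 15.22
tool_pos: [0.5376, -0.0251, 0.2545]
tcp_rot: [-3.127, -0.305, -0.0]
ft_force: [-0.3, -0.9, -0.2]
grip_width: 0.458
grasp_force: 0.0
```

```bash
python3 - <<'E'
from h import *
m=manip.camera_model("wrist"); a=manip.grab_frame("wrist"); b=manip.grab_frame("side")
for c,n,z in(("wrist","keeper_opening",.062),("wrist","keeper_tab",.108),("side","keeper_opening",.062),("side","keeper_tab",.108)):
    r=manip.place_of(c,n); mid=np.array([.5764,-.0079])
    if r: p=at_z(c,r[0]["location"],z,m if c=="wrist" else None); d=p[:2]-mid; print(c,n,r[0]["score"],p,"x",-d@[.1957,-.9807],"y",d@[.9807,.1957])
o=np.hstack([cv2.resize(a[40:260,100:460],(420,257)),cv2.resize(b[150:255,220:360],(380,257*380//380))])
cv2.imwrite("pics/fin.png",o); print(manip.observe()["t"],manip.observe()["ft_force"])
E
```

```text
wrist keeper_opening 0.6 [ 0.57795179 -0.02033285  0.062     ] x -0.012496577984014488 y -0.0009112710803219593
wrist keeper_tab 0.88 [ 0.5803613 -0.0165164  0.108    ] x -0.009225327818601012 y 0.002198617408445379
side keeper_opening 0.71 [ 0.57410451 -0.01416361  0.062     ] x -0.005693496727346444 y -0.0034769766679567595
side keeper_tab 0.54 [ 0.57509292 -0.01139978  0.108     ] x -0.0031764384001443827 y -0.001966755863608501
15.5167 [ 0.35528506 -0.6229572   0.45617779]
```

View pics/fin.png

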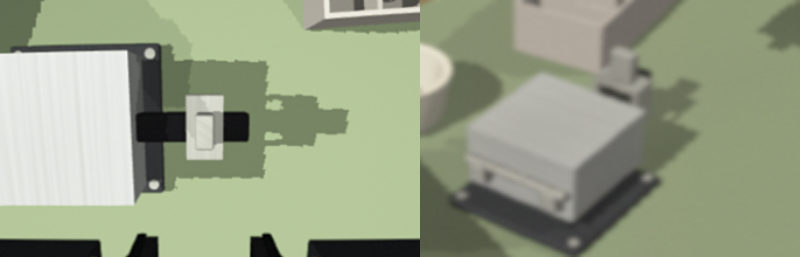

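The final view shows the loop at (205,128) around the handles, between shell and free end, upright and square. The lid is shut and the gripper is clear of everything, so I'll hand it in.

```bash
python3 -c "
from plant import manip
print(manip.job_done())"
```

```text
the job is handed in; nothing more can be done
None
```

The press is shut and the keeper loop hangs upright around both handles, about 10 mm from handle_mid towards the free ends; the job was handed in at about 15.5 s, and no verdict came back.

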